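Key a hoop former onto the bench spindle

TASK

Put the wooden hoop former with the steel neck, neck up, onto the upright spindle of the stand and turn it there until its tab drops into the keyway, so that it sits fully home and flat on the stand. Do it by feel and gently, pressing with no more than a few newtons and never forcing it, then let go and leave the other things on the bench where they are.

Things in the scene. Friction and masses are not known exactly. Their poses are not given: they have to be found in the camera images.
- former: Hoop former, loose, 0.3 to 0.65 kg: grooved wooden disc 110 mm across, 20 mm thick, with a round steel neck 42 mm across on its middle, to 55 mm above the underside. Origin: centre of the flat underside; z up the neck. A 24 mm bore runs right through; below it opens into a round recess 55 mm across, 9 mm deep. Starts upright on the bench, own -x within 46 degrees of world -x.
- neck (a point): Point on the former's axis 38 mm above its underside, 18 mm above the disc: the height to grip the neck from above, from any side.
- tab (a point): Foot of the former's one tab, in the recess, level with the underside, 20.5 mm from the axis on the former's own -x side. The tab is square, 10.5 mm wide, 9 mm high, from radius 13.5 to 27.5 mm. A steel rib 3 mm high on the disc's upper face, at radius 40 to 53 mm, shows from above where it is.
- stand: Spindle stand, bolted down: grey foot 130 x 130 x 12 mm, round pedestal 80 mm across with its flat top 40 mm above the bench, small black brake knob low on the +x side. Origin: on the spindle's axis at bench level; z up. Steel spindle on it, braked (does not turn): a collar 52 mm across and 8 mm high, then a pin 22 mm across.
- collar (a point): Point on the axis at the collar's top, 48 mm above the bench. One radial keyway, 12.5 mm wide, 8 mm deep, is cut in the collar; it points to the stand's own -x give or take 49 degrees (not measured: see it from above or feel for it). Off the keyway the tab rides here, 8 mm too high. In it the tab has 2 mm of play, about 3 degrees either way.
- pin_tip (a point): Top of the spindle's pin, 92 mm above the bench; its last 8 mm taper from 22 to 12 mm across.
- seat (a point): Point on the spindle's axis at the pedestal's top, 40 mm above the bench. The former is fully home when its origin is here, whatever its yaw; its neck then ends 95 mm above the bench. It turns with the stand, not with the keyway.
- cup: Bystander: black cup 80 mm across, 65 mm high.
- brush: Bystander: brush with wooden handle, 170 mm long, lying flat.
- mallet: Bystander: hammer lying flat.
- glue: Bystander: amber glue bottle 54 mm across, 120 mm high.
- hoop: Bystander: bamboo hoop 130 mm across, 8 mm high, lying flat.
- awl: Bystander: awl with wooden handle, lying flat.
- blank: Bystander: plain wooden disc 80 mm across, 20 mm thick, no neck and no bore; not the former.
Things that resemble listed ones, but are neither listed nor needed, are in the scene too. Of the things that look like the stand, the middle-sized one is meant.

How it is judged:
By the outcome, as a careful person would: the job done as asked, in the order asked, and still so for the second after the job is handed in, with the robot touching nothing.
It also fails if it takes over 72 s, if anything falls off the work surface, if the arm or the gripper's body presses on something with over 40 N, if the wrist force passes 120 N, or if a joint passes its speed limit or range.

ROBOT

A 6-joint arm with a two-finger parallel gripper is mounted at the origin on the work surface. World frame = base frame: x ahead of the robot, y to its left, z up, the work surface at z = 0. Lengths are in m, angles in rad, forces in N, time in s.
With the tool pointing down it reaches from about 0.375 to 0.9 m from the base axis. Payload 3.1 kg.
Tool frame: the origin (TCP) lies midway between the tips of the shut fingers; the grasp point (between the pads) lies 19 mm behind it (pinch_z is the distance from the TCP to the grasp point, in m); y points along the fingers, z is the direction in which the jaws open and shut, and the axes are right-handed (so a half turn about y gives the same grasp; the last joint's range is limited). The gripper opens to 87 mm and grips with 3 to 60 N. Pads are 19 mm wide; open, the fingers measure 117 mm over their backs; the gripper's body (75 mm by 190 mm) begins 51 mm behind the grasp point.
Start: joints at [-1.448, 0.527, 1.433, -0, 1.181, -0.178], TCP at [0.185, -0.597, 0.187] pointing down, gripper open.
Joint ranges: [-3.08, 3.08], [-0.75, 2.2], [0.22, 2.44], [-1.43, 4.57], [0, 2.65], [-2.85, 2.85]. Speed limits (rad/s): [2.79, 2.79, 3.14, 3.14, 3.14, 3.14].

INTERFACE

Orientations are given as a unit quaternion [x, y, z, w].
In Python, from rig import * gives the robot as it stands.
- The arm moves only by the tool drive_tool, never from a script. Its argument "plan" is a list of rows, each a list of 7 numbers: the shift along the tool's x, y, z in mm, then the turn, a rotation vector about the tool's x, y, z in degrees, then the finger opening in mm, from 0 to 87. A call has 1 to 10 rows; each row is the pose to reach, as a shift and turn from the pose commanded when the call began, along the tool's axes at that moment; what a row does not reach only later rows make up. A row lasts 1/10 s, in which the tool goes at most 50 mm and 8.59 degrees, less where a joint would pass 70% of its speed; a pose out of reach is approached as far as the arm can. A call with a gripper value outside its range is refused whole. The fingers move at their own pace and stop on an object; "newtons" is the grip in N (left out, the last holds). Time passes only in rows, so rows that repeat a pose let the fingers close. It gives the time, the measured TCP pose, the force and the opening at its end, in the units of the state.
- get_obs(): the state, without advancing time (a new reading comes with each control period).
- camera(name): name is "side" or "top" or "wrist"; returns the picture (400x640x3 uint8, blue, green, red); there is no depth.
- get_calibration(name): a dict with "fx", "fy", "cx", "cy" (pixels), "origin" and "rotation" of the camera in the world; the wrist camera has in their place "tool_from_camera" (4x4, takes a point from camera to tool coordinates, whose origin is the TCP and whose axes are the tool frame's). Camera axes: x right, y down, z forward; pixel columns grow to the right and rows downward; lengths in m; the calibration is good to about 2 mm. The wrist camera is an equidistant fisheye: a pixel r from the principal point sees the ray r / f radians off the axis. A picture is of the moment at which its call begins: read the wrist's pose just before it. get_calibration takes no time and is no camera call.
- hand_in(): hands the job in, once; it reports no verdict.
Trained networks look in the newest picture that a camera, given by its name, has taken for a name from the list of things; names that differ only in an ending like _2 or _b are one class to them, and where a whole thing is asked for, a point or a joint stands for the part that bears it (a point fixed in the world has none). Each returns a list of dicts, best first, with "conf" (0 to 1); they miss things now and then, are a little off and sometimes report something else, mostly with a low value. They report only what shows in the picture. A call takes as long as a camera call. They do not tell look-alikes from the thing itself.
- spot_in(camera, target): "location" ([column, row] in pixels, amid what is visible of it).
- mark_of(camera, target): "location" ([column, row] in pixels: a listed point, or the origin of a listed thing).
The state is a dict: "time": time; "q": joint angles; "joint_velocities": joint speeds; "joint_torque": joint torques, N m; "position": TCP position; "tool_rot": TCP orientation; "ft_force": force on the tool from outside, world axes, zero at the start; "moment": the same for the moment, N m; "grip_width": finger opening in m.
Only numpy, scipy, OpenCV 4.12 (cv2) and the standard library are available. Lean on these libraries where they do the work, as an engineer would, in place of code of your own. Each camera call takes 0.05 s, during which the arm holds its last target. There are 200 camera calls.

## Working session

There is one attempt and no reset: what is moved stays moved. The work goes in short steps, Python scripts to look and compute and a tool call to move; the robot and the scene stay as the last step left them, time stands still between calls to the robot, and variables do not carry over. Pictures are saved under pics/ and viewed, about 8 in all and at most 12, crops included, and the job is handed in when it is done.

Besides the shell and the picture viewer there is one more tool, called after "Call:" by a JSON object that holds its "method" and its "body". drive_tool: Moves the arm, as the interface text tells. Its arguments: {"type":"object","properties":{"plan":{"type":"array","items":{"type":"array","items":{"type":"number"}}},"newtons":{"type":"number"}},"required":["plan"]}

```bash
mkdir -p pics; ls
cat > h.py <<'E'
from rig import *
import numpy as np, cv2
from scipy.spatial.transform import Rotation as R
def ray(name,px,o=None):
    c=get_calibration(name); px=np.array(px,float)
    a=np.array([(px[0]-c['cx'])/c['fx'],(px[1]-c['cy'])/c['fy']])
    if 'origin' in c:
        return np.array(c['origin']),np.array(c['rotation'])@np.r_[a,1]
    th=np.hypot(*a); d=np.r_[a/max(th,1e-9)*np.sin(th),np.cos(th)]
    T=np.array(c['tool_from_camera']); o=o or get_obs(); Q=R.from_quat(o['tool_rot']).as_matrix()
    return np.array(o['position'])+Q@T[:3,3], Q@T[:3,:3]@d
def at_z(name,px,z,o=None):
    p,d=ray(name,px,o); return p+d*(z-p[2])/d[2]
def proj(name,P,o=None):
    c=get_calibration(name);P=np.array(P,float)
    if 'origin' in c:
        v=np.array(c['rotation']).T@(P-np.array(c['origin'])); return np.array([c['fx']*v[0]/v[2]+c['cx'],c['fy']*v[1]/v[2]+c['cy']])
    T=np.array(c['tool_from_camera']); o=o or get_obs(); Q=R.from_quat(o['tool_rot']).as_matrix()
    v=T[:3,:3].T@(Q.T@(P-np.array(o['position']))-T[:3,3]); th=np.arctan2(np.hypot(v[0],v[1]),v[2]); u=v[:2]/max(np.hypot(v[0],v[1]),1e-9)
    return np.array([c['cx']+c['fx']*th*u[0],c['cy']+c['fy']*th*u[1]])
E
python3 - <<'E'
from h import *
o=get_obs(); print(o); print(R.from_quat(o['tool_rot']).as_matrix().round(3))
for n in('top','side'):
    cv2.imwrite(f'pics/{n}0.png',camera(n))
    for t,z in (('neck',.038),('tab',.0),('former',0),('stand',0),('collar',.048),('pin_tip',.092),('seat',.04)):
        for d in mark_of(n,t): print(n,t,np.round(d['location'],1),round(d['conf'],2),at_z(n,d['location'],z).round(4)[:2])
E
```

```text
pics
{'time': 0.0, 'q': array([-1.44848677e+00,  5.28465165e-01,  1.43389735e+00, -1.05387845e-05,
        1.18135726e+00, -1.78510498e-01]), 'joint_velocities': array([ 1.22880286e-04, -9.28722040e-04, -6.68729993e-04, -1.36775140e-03,
        5.16911692e-05, -5.18327279e-04]), 'joint_torque': array([-5.16946620e-04, -4.40038097e+01, -1.76590472e+01,  6.30117743e-02,
        5.82283689e-02, -1.74608685e-04]), 'position': array([ 0.18510995, -0.59612727,  0.18627388]), 'tool_rot': array([-0.10593904,  0.69987459, -0.69837089,  0.10597441]), 'ft_force': array([-0.04265635, -0.19161478,  0.44847685]), 'moment': array([-0.02036448,  0.00745252,  0.00941636]), 'grip_width': 0.0870981839669767}
[[-0.955 -0.     0.296]
 [-0.296  0.002 -0.955]
 [-0.    -1.    -0.002]]Traceback (most recent call last):
  File "<stdin>", line 6, in <module>
  File "h.py", line 13, in at_z
    p,d=ray(name,px,o); return p+d*(z-p[2])/d[2]
        ~~~^^^^^^^^^^^
  File "h.py", line 8, in ray
    return np.array(c['origin']),np.array(c['rotation'])@np.r_[a,1]
                                 ~~~~~~~~~~~~~~~~~~~~~~~^~~~~~~~~~~
ValueError: matmul: Input operand 1 has a mismatch in its core dimension 0, with gufunc signature (n?,k),(k,m?)->(n?,m?) (size 3 is different from 4)
```

View pics/top0.png

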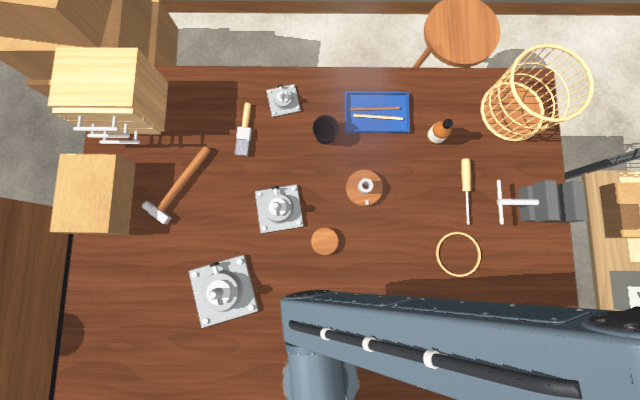

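The top view shows the three stands at (284,99), (279,208) and (222,290); the middle-sized one is at (279,208). The former is at (365,187) with its rib toward the lower edge, and the blank is at (325,241). The camera rotation is a quaternion, so I'll fix the helper.

```bash
sed -i "s/np.array(c\['rotation'\])/R.from_quat(c['rotation']).as_matrix()/" h.py
python3 - <<'E'
from h import *
for n in('top','side'):
    im=camera(n); cv2.imwrite(f'pics/{n}1.png',im)
    print({k:np.round(v,3) for k,v in get_calibration(n).items()})
    for t,z in (('neck',.038),('tab',.0),('former',0),('stand',0),('collar',.048),('pin_tip',.092)):
        for d in mark_of(n,t): print(n,t,np.round(d['location'],1),round(d['conf'],2),at_z(n,d['location'],z).round(4)[:2])
    if n=='top': cv2.imwrite('pics/topc.png',cv2.resize(im[150:260,230:400],None,fx=4.5,fy=4.5,interpolation=2))
E
```

```text
{'fx': np.float64(361.421), 'fy': np.float64(361.421), 'cx': np.float64(317.148), 'cy': np.float64(192.293), 'origin': array([0.352, 0.009, 1.092]), 'rotation': array([ 0.708, -0.702,  0.057, -0.059])}
top neck [366.9 184.9] 0.77 [ 0.5509 -0.1338]
top tab [364.8 195.6] 0.96 [ 0.5248 -0.1321]
top former [362.3 186.6] 0.69 [ 0.5527 -0.1248]
top stand [278.8 207.2] 0.76 [0.4869 0.1301]
top stand [225.4 290.1] 0.73 [0.2407 0.2804]
top stand [284.5 100.1] 0.67 [0.8321 0.1208]
top collar [281.2  93.8] 0.97 [0.8314 0.1265]
top collar [217.4 293.9] 0.94 [0.2351 0.2904]
top collar [276.  206.1] 0.78 [0.4841 0.133 ]
top pin_tip [212.1 292.4] 0.82 [0.2438 0.293 ]
top pin_tip [279.4 204.6] 0.73 [0.4828 0.1184]
top pin_tip [280.6  95.5] 0.72 [0.8059 0.1232]
{'fx': np.float64(415.271), 'fy': np.float64(415.271), 'cx': np.float64(310.564), 'cy': np.float64(205.353), 'origin': array([-0.174,  0.667,  0.634]), 'rotation': array([-0.355,  0.786, -0.466,  0.196])}
side neck [342.8 206.5] 0.92 [ 0.5399 -0.1244]
side tab [350.  217.8] 0.67 [ 0.5239 -0.1419]
side former [343.3 216.4] 0.62 [ 0.5424 -0.1324]
side stand [306.3 350.5] 0.95 [0.2373 0.2866]
side stand [221.8 205.7] 0.86 [0.8295 0.1097]
side stand [290.1 259.8] 0.59 [0.4799 0.1259]
side collar [287.9 244.7] 0.84 [0.4813 0.1316]
side collar [216.9 195.6] 0.78 [0.8156 0.1305]
side collar [355.7 253.9] 0.58 [0.3466 0.0322]
side collar [305.1 323.3] 0.56 [0.2567 0.2735]
side pin_tip [304.8 299. ] 0.91 [0.2718 0.2619]
side pin_tip [288.6 226.2] 0.82 [0.4921 0.1203]
side pin_tip [214.2 190.9] 0.74 [0.7706 0.1618]
```

View pics/topc.png

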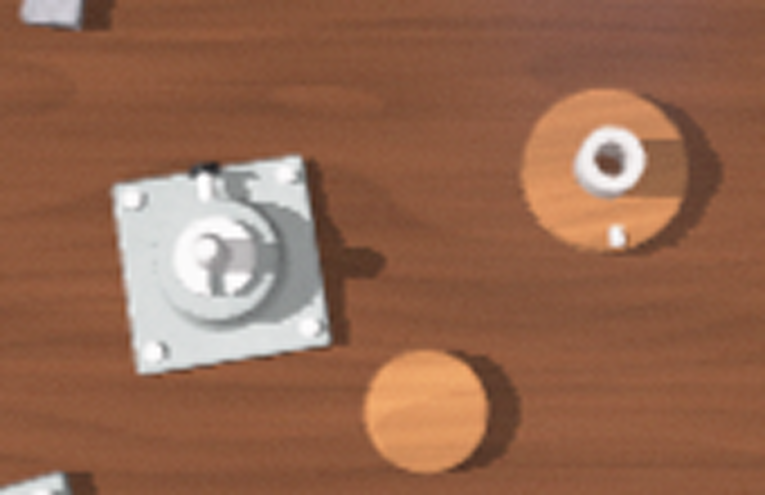

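View pics/side1.png

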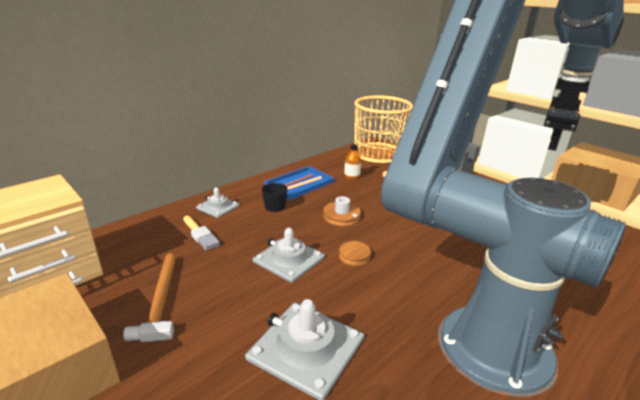

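The crop shows the keyway as a dark line running down the picture from the middle stand's pin, roughly toward world -x, around crop (215,290). The former's rib is at crop (617,237), so its azimuth is about -169°. The side view agrees on the layout, and all heights look clear. The jaw azimuth of -73° is already well off the rib, so I'll keep it and go above the former.

Call:
{"method": "drive_tool", "body": {"plan": [[-38,0,-27,0,0,0,87],[-77,0,-54,0,0,0,87],[-116,0,-81,0,0,0,87],[-155,0,-108,0,0,0,87],[-194,0,-135,0,0,0,87],[-233,0,-162,0,0,0,87],[-272,0,-189,0,0,0,87],[-311,0,-216,0,0,0,87],[-350,0,-243,0,0,0,87],[-389,0,-270,0,0,0,87]], "newtons": 20}}

```text
time: 1.8
position: [0.4779, -0.2223, 0.1876]
tool_rot: [0.106, -0.699, 0.699, -0.106]
ft_force: [0.7, -1.0, 0.0]
grip_width: 0.0871
```

Call:
{"method": "drive_tool", "body": {"plan": [[-38,0,-27,0,0,0,87],[-77,0,-54,0,0,0,87],[-94,0,-67,0,0,0,87],[-94,0,-67,0,0,0,87],[-94,0,-67,0,0,0,87],[-94,0,-67,0,0,0,87]]}}

```text
time: 2.4
position: [0.546, -0.1328, 0.1872]
tool_rot: [0.106, -0.699, 0.699, -0.105]
ft_force: [-0.8, 0.6, -0.3]
grip_width: 0.0869
```

```bash
cat > look.py <<'E'
from h import *
import sys
o=get_obs(); im=camera('wrist'); cv2.imwrite(f'pics/{sys.argv[1]}.png',im)
print(o['time'],o['position'].round(4),o['q'].round(3),o['ft_force'].round(2),R.from_quat(o['tool_rot']).as_matrix().round(3).tolist())
for t,z in (('neck',.038),('tab',.0),('former',0.0),('stand',0),('collar',.048),('pin_tip',.092)):
    for d in mark_of('wrist',t)[:2]: print(t,np.round(d['location'],1),round(d['conf'],2),at_z('wrist',d['location'],z,o).round(4)[:2])
E
python3 look.py w1
```

```text
2.4 [ 0.546  -0.1328  0.1872] [-4.370e-01  4.430e-01  1.593e+00 -1.000e-03  1.107e+00  8.340e-01] [-0.76  0.65 -0.35] [[-0.955, -0.001, 0.295], [-0.295, -0.0, -0.955], [0.001, -1.0, 0.0]]
neck [316.2 182. ] 0.8 [ 0.5454 -0.1264]
neck [119.  176.7] 0.63 [0.4788 0.129 ]
tab [315.9 192.3] 0.82 [ 0.5242 -0.1318]
former [209.3 258.2] 0.73 [ 0.3851 -0.012 ]
former [319.2 176.7] 0.62 [ 0.5449 -0.1299]
stand [131.5 165.3] 0.8 [0.4863 0.1344]
stand [ 61.2 269.1] 0.73 [0.2394 0.2963]
collar [ 44.1 284.8] 0.9 [0.2255 0.3043]
collar [112.9 179.9] 0.88 [0.4757 0.132 ]
pin_tip [ 93.1 185.6] 0.92 [0.4789 0.1314]
```

View pics/w1.png

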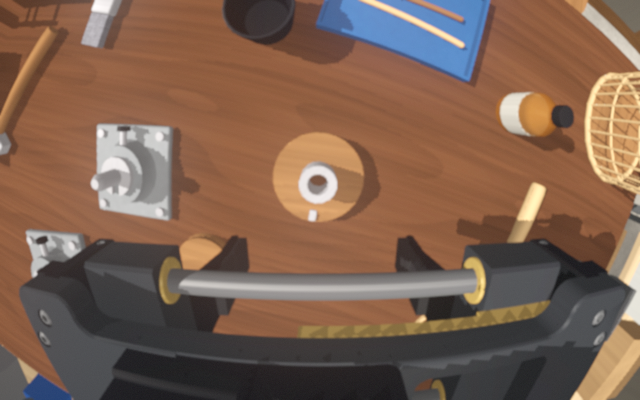

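The wrist view shows the neck ring at (318,183), the disc at about (319,176) and the rib at (313,216). The stand is at (135,170) and the blank is clear of the fingers.

Run:
```python
from h import *
o=get_obs()
for n,p,z in(('neck',(318,182.5),.055),('disc',(319,176.5),.02),('rib',(313,216),.023)): print(n,at_z('wrist',p,z,o).round(4))
im=cv2.imread('pics/w1.png')
c=cv2.HoughCircles(cv2.medianBlur(cv2.cvtColor(im,6),3)[120:235,260:380],cv2.HOUGH_GRADIENT,1,30,param1=100,param2=15,minRadius=15,maxRadius=55)
for q in c[0][:4]: print(q+[260,120,0],at_z('wrist',q[:2]+[260,120],.055 if q[2]<30 else .02,o).round(4))
```

```text
neck [ 0.5495 -0.1274  0.055 ]
disc [ 0.5494 -0.1282  0.02  ]
rib [ 0.5004 -0.1355  0.023 ]
[316.5        176.5         44.90000153] [ 0.5485 -0.1254  0.02  ]
[347.5        169.5         27.70000076] [ 0.5728 -0.1537  0.055 ]
[337.5 198.5  16. ] [ 0.5385 -0.1533  0.055 ]
```

Call:
{"method": "drive_tool", "body": {"plan": [[-4,25,-4,0,0,0,87],[-4,65,-4,0,0,0,87],[-4,105,-4,0,0,0,87],[-4,135,-4,0,0,0,87],[-4,150,-4,0,0,0,87],[-4,161,-4,0,0,0,87],[-4,161,-4,0,0,0,87],[-4,161,-4,0,0,0,87],[-4,161,-4,0,0,0,40],[-4,161,-4,0,0,0,30]], "newtons": 25}}

```text
time: 3.75
position: [0.5501, -0.1273, 0.0274]
tool_rot: [0.105, -0.699, 0.7, -0.107]
ft_force: [-0.6, -0.3, 0.3]
grip_width: 0.078
```

Call:
{"method": "drive_tool", "body": {"plan": [[0,0,0,0,0,0,30],[0,0,0,0,0,0,30],[0,0,0,0,0,0,30]]}}

```text
time: 4.05
position: [0.5494, -0.127, 0.0265]
tool_rot: [0.106, -0.699, 0.699, -0.106]
ft_force: [0.7, -0.2, -0.4]
grip_width: 0.0551
```

Call:
{"method": "drive_tool", "body": {"plan": [[0,0,0,0,0,0,30],[0,0,0,0,0,0,30],[0,0,0,0,0,0,30],[0,0,0,0,0,0,30],[0,0,0,0,0,0,30],[0,-15,0,0,0,0,30],[0,-50,0,0,0,0,30],[0,-90,0,0,0,0,30],[0,-120,0,0,0,0,30],[0,-120,0,0,0,0,30]]}}

```text
time: 5.05
position: [0.5526, -0.1283, 0.1508]
tool_rot: [0.103, -0.697, 0.701, -0.109]
ft_force: [1.7, -0.3, 0.2]
grip_width: 0.03
```

```bash
python3 look.py w2
```

```text
5.05 [ 0.5526 -0.1283  0.1508] [-0.425  0.492  1.626  0.     1.014  0.845] [ 1.71 -0.26  0.17] [[-0.955, 0.009, 0.296], [-0.296, -0.004, -0.955], [-0.008, -1.0, 0.007]]
neck [317.2 200.4] 0.75 [ 0.5425 -0.1273]
tab [317.6 202.8] 0.79 [ 0.5298 -0.1314]
former [317.  187.5] 0.81 [ 0.5472 -0.1253]
stand [119.9 181.6] 0.86 [0.4803 0.1304]
collar [ 35.1 302.3] 0.57 [0.2227 0.2968]
pin_tip [ 11.9 315.5] 0.77 [0.2033 0.3279]
pin_tip [ 75.7 198.9] 0.75 [0.4813 0.1305]
```

View pics/w2.png

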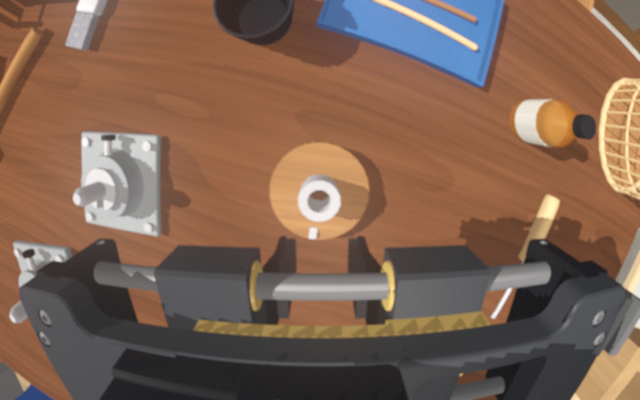

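The neck was missed: the former is still on the bench at (320,197) and the fingers have closed to 30 mm in front of it. I'll check the camera-to-tool geometry.

Run:
```python
from h import *
o=get_obs();c=get_calibration('wrist'); print(c); p=o['position'];Q=R.from_quat(o['tool_rot']).as_matrix()
for v in([0,0,0],[0,0,.05],[0,0,-.05],[0,-.019,0]): print(v,proj('wrist',p+Q@np.array(v),o))
for n,a,z in(('neck',(319,197),.055),('disc',(319,190),.02)): print(n,at_z('wrist',a,z,o).round(4))
print(get_obs()['position'],o['grip_width'])
for n in('top','side'):
  im=camera(n)
  for t,z in(('neck',.038),('former',0)):
    for d in mark_of(n,t)[:2]: print(n,t,np.round(d['location'],1),d['conf'],at_z(n,d['location'],z).round(4)[:2])
  print(proj(n,p))
  cv2.imwrite(f'pics/{n}2.png',cv2.resize(im[100:280,220:480],None,fx=3,fy=3))
```

```text
{'fx': 309.70691628693146, 'fy': 309.70691628693146, 'cx': 321.69986653476536, 'cy': 204.04382508619483, 'tool_from_camera': array([[ 4.93125886e-04,  9.59344425e-01,  2.82237543e-01,
        -7.71039817e-02],
       [-4.30311699e-04, -2.82237348e-01,  9.59344513e-01,
        -1.97757329e-01],
       [ 9.99999786e-01, -5.94527730e-04,  2.73638588e-04,
        -1.04957185e-04],
       [ 0.00000000e+00,  0.00000000e+00,  0.00000000e+00,
         1.00000000e+00]])}
[0, 0, 0] [321.78442602 230.56601015]
[0, 0, 0.05] [393.5118863  230.04556149]
[0, 0, -0.05] [250.04024966 230.13582841]
[0, -0.019, 0] [321.8052134  241.54835289]
neck [ 0.5468 -0.124   0.055 ]
disc [ 0.5451 -0.1242  0.02  ]
[ 0.54827057 -0.12651024  0.14470676] 0.029962541608393414
top neck [280.7 205.5] 0.64 [0.4873 0.1204]
top neck [467.  194.8] 0.3 [ 0.5236 -0.4286]
top former [277.2 204.2] 0.27 [0.496  0.1352]
[369.49075476 178.50181786]
side neck [340.5 204.7] 0.65 [ 0.5518 -0.1269]
side former [339.6 215.2] 0.92 [ 0.5545 -0.1289]
[343.47483112 172.21410046]
```

View pics/side2.png

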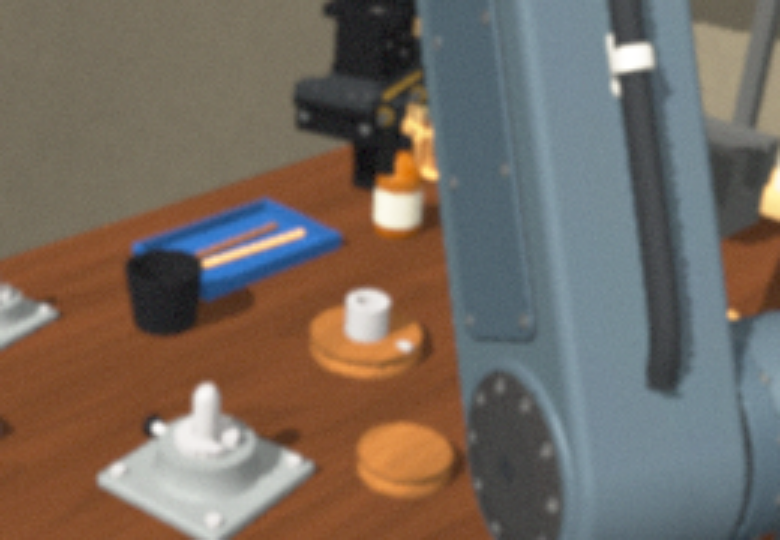

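Both views put the fingertips about 20 mm higher than the TCP pose suggests. I probably gripped only the top of the neck and slipped off. The former hasn't moved, so I'll reopen, go down again, close without lifting and check.

Call:
{"method": "drive_tool", "body": {"plan": [[0,0,0,0,0,0,87],[0,0,0,0,0,0,87],[0,0,0,0,0,0,87],[0,10,0,0,0,0,87],[0,30,0,0,0,0,87],[0,60,0,0,0,0,87],[0,90,0,0,0,0,87],[0,110,0,0,0,0,87],[0,119,0,0,0,0,87],[0,119,0,0,0,0,87]]}}

```text
time: 6.7
position: [0.5482, -0.1265, 0.0257]
tool_rot: [-0.107, 0.7, -0.698, 0.105]
ft_force: [-0.5, 0.8, -0.6]
grip_width: 0.0862
```

Call:
{"method": "drive_tool", "body": {"plan": [[0,0,0,0,0,0,87],[0,0,0,0,0,0,87]]}}

```text
time: 6.9
position: [0.5503, -0.1273, 0.0284]
tool_rot: [0.105, -0.699, 0.7, -0.107]
ft_force: [-0.0, 0.3, 0.3]
grip_width: 0.087
```

Run:
```python
from h import *
o=get_obs(); im=camera('wrist'); s=camera('side'); p=o['position'];Q=R.from_quat(o['tool_rot']).as_matrix()
print(p,o['grip_width'],o['ft_force'])
for v in([0,0,0],[0,0,.0435],[0,0,-.0435]): print(v,proj('wrist',p+Q@np.array(v),o),proj('side',p+Q@np.array(v)))
for z in(0,.02,.055): print(z,proj('wrist',[.549,-.127,z],o))
a=cv2.resize(im[120:340,180:460],None,fx=2,fy=2); b=cv2.resize(s[140:240,280:400],None,fx=4,fy=4)[:400]
W=np.zeros((440,780,3),np.uint8); W[:, :560]=a; W[:400,560:]=b[:400,130:350]
cv2.imwrite('pics/m3.png',W)
```

```text
[ 0.5502953  -0.12733197  0.02836455] 0.08697263501920934 [-0.02768434  0.25022281  0.26725789]
[0, 0, 0] [321.78171669 230.56653914] [340.77814855 207.69340144]
[0, 0, 0.0435] [384.45522919 230.16476914] [347.28054606 201.736226  ]
[0, 0, -0.0435] [259.09552179 230.24315013] [333.91900223 213.97741252]
0 [320.78962486 218.6671804 ]
0.02 [320.76957109 227.81132705]
0.055 [320.72674751 248.1761    ]
```

View pics/m3.png

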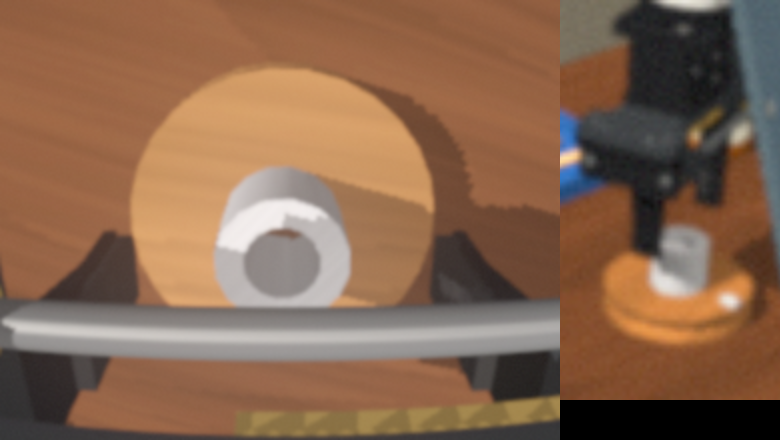

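The wrist crop shows the neck well centred between the fingers. In both views, though, the fingertips are at about neck-top height or higher, roughly 30 mm above the reported TCP. That explains why the fingers closed over empty air. I'll go lower in small, force-checked steps and then close.

Call:
{"method": "drive_tool", "body": {"plan": [[0,4,0,0,0,0,87],[0,8,0,0,0,0,87],[0,12,0,0,0,0,87],[0,16,0,0,0,0,87],[0,20,0,0,0,0,87],[0,20,0,0,0,0,87]]}}

```text
time: 7.6
position: [0.5488, -0.1267, 0.0064]
tool_rot: [-0.106, 0.699, -0.699, 0.105]
ft_force: [-0.1, -0.4, -0.1]
grip_width: 0.0872
```

Call:
{"method": "drive_tool", "body": {"plan": [[0,0,0,0,0,0,30],[0,0,0,0,0,0,30],[0,0,0,0,0,0,30],[0,0,0,0,0,0,30],[0,0,0,0,0,0,30],[0,0,0,0,0,0,30],[0,0,0,0,0,0,30],[0,0,0,0,0,0,30],[0,0,0,0,0,0,30]], "newtons": 10}}

```text
time: 8.5
position: [0.5493, -0.1269, 0.0073]
tool_rot: [0.106, -0.699, 0.699, -0.106]
ft_force: [-0.4, 0.5, 0.9]
grip_width: 0.0412
```

Run:
```python
from h import *
o=get_obs(); im=camera('wrist'); s=camera('side'); p=o['position']
print(p,o['grip_width'],o['ft_force'])
a=cv2.resize(im[120:340,180:460],None,fx=2,fy=2); b=cv2.resize(s[140:240,280:400],None,fx=4,fy=4)[:400]
W=np.zeros((440,780,3),np.uint8); W[:, :560]=a; W[:400,560:]=b[:400,130:350]
cv2.imwrite('pics/m4.png',W)
```

```text
[ 0.54933133 -0.12693351  0.00731415] 0.041221511470113596 [-0.38318646  0.45548506  0.88311248]
```

View pics/m4.png

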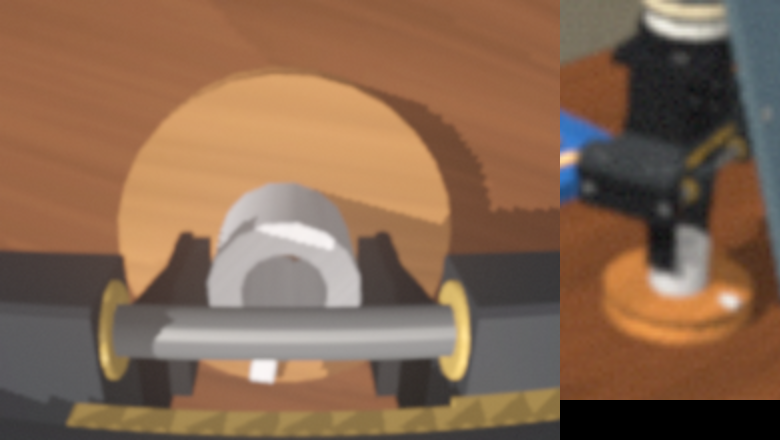

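The neck is held at 41.2 mm with good overlap. I'll grip firmer and lift.

Call:
{"method": "drive_tool", "body": {"plan": [[0,0,0,0,0,0,30],[0,0,0,0,0,0,30],[0,-4,0,0,0,0,30],[0,-12,0,0,0,0,30],[0,-30,0,0,0,0,30],[0,-55,0,0,0,0,30],[0,-80,0,0,0,0,30],[0,-105,0,0,0,0,30],[0,-120,0,0,0,0,30],[0,-120,0,0,0,0,30]], "newtons": 35}}

```text
time: 9.6
position: [0.5507, -0.1275, 0.1296]
tool_rot: [0.104, -0.698, 0.7, -0.108]
ft_force: [0.1, 0.1, -5.4]
grip_width: 0.041
```

Call:
{"method": "drive_tool", "body": {"plan": [[9,0,-27,0,0,0,30],[19,0,-57,0,0,0,30],[30,0,-90,0,0,0,30],[41,0,-125,0,0,0,30],[52,0,-160,0,0,0,30],[64,0,-195,0,0,0,30],[75,0,-230,0,0,0,30],[83,0,-253,0,0,0,30],[87,0,-266,0,0,0,30],[87,0,-266,0,0,0,30]]}}

```text
time: 10.6
position: [0.3854, 0.1023, 0.1268]
tool_rot: [-0.108, 0.699, -0.699, 0.106]
ft_force: [-1.4, -0.2, -5.1]
grip_width: 0.0407
```

Call:
{"method": "drive_tool", "body": {"plan": [[0,0,0,0,0,0,30],[0,0,0,0,0,0,30],[0,0,0,0,0,0,30]]}}

```text
time: 10.9
position: [0.3886, 0.1005, 0.1272]
tool_rot: [0.105, -0.699, 0.699, -0.106]
ft_force: [-0.1, 1.2, -5.2]
grip_width: 0.0408
```

```bash
python3 look.py w5
```

```text
10.9 [0.3886 0.1005 0.1272] [-0.027  0.338  2.035 -0.     0.768  1.245] [-0.14  1.17 -5.17] [[-0.956, 0.001, 0.295], [-0.295, -0.0, -0.956], [-0.001, -1.0, 0.0]]
neck [320.2 252.1] 0.92 [0.3324 0.0848]
tab [319.1 257.3] 0.71 [0.3084 0.0789]
tab [410.9 219.1] 0.56 [ 0.3839 -0.0077]
former [320.9 232.5] 0.98 [0.3388 0.0861]
stand [323.1  95.2] 0.89 [0.4832 0.1281]
stand [154.3 251.1] 0.6 [0.2472 0.2827]
collar [131.9 277.5] 0.95 [0.2309 0.2885]
pin_tip [321.3  89. ] 0.86 [0.4813 0.1294]
```

View pics/w5.png

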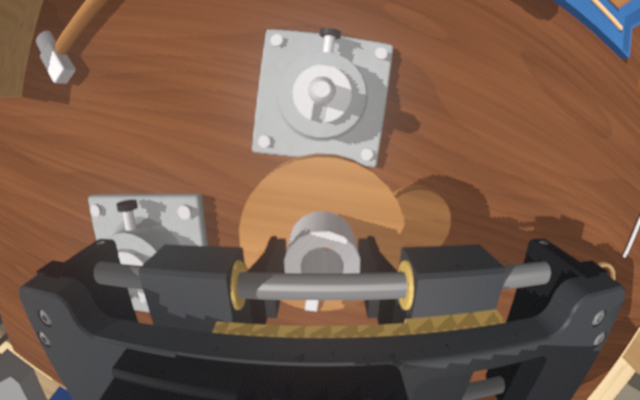

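The former is held (weight 5.2 N), and the stand is straight under the camera with the pin tip at (321,89). The keyway looks like a dark slot running down from the pin to about (316,118). I'll enlarge it and measure.

Run:
```python
from h import *
o=get_obs(); im=cv2.imread('pics/w5.png')
s=np.array([.4813,.1294])
k=lambda r,a,z,c=s: proj('wrist',np.r_[c+r*np.array([np.cos(np.radians(a)),np.sin(np.radians(a))]),z],o)
A=cv2.resize(im[40:150,260:380],None,fx=5,fy=5,interpolation=2)
for a in(180,190,200,170,160):
    q=(k(.029,a,.048)-[260,40])*5; cv2.circle(A,tuple(int(v) for v in q),3,(0,0,255) if a==180 else (0,255,0),-1)
    print(a,k(.024,a,.048).round(1))
for z,c in((.048,(0,0,255)),(.092,(255,0,0))): cv2.circle(A,tuple(int(v) for v in (k(0,0,z)-[260,40])*5),3,c,-1)
cv2.imwrite('pics/k6.png',A[100:500])
# rib: disc underside height unknown ~ TCP z .127-.0073
for z in(.143,): print('rib',at_z('wrist',(313,305),z,o).round(4),'neck',at_z('wrist',(323,262),z+.032,o).round(4))
```

```text
180 [314.6 117.7]
190 [319.2 118.7]
200 [323.9 118.9]
170 [310.2 116. ]
160 [306.1 113.5]
rib [0.3372 0.0921 0.143 ] neck [0.3879 0.1007 0.175 ]
```

View pics/k6.png

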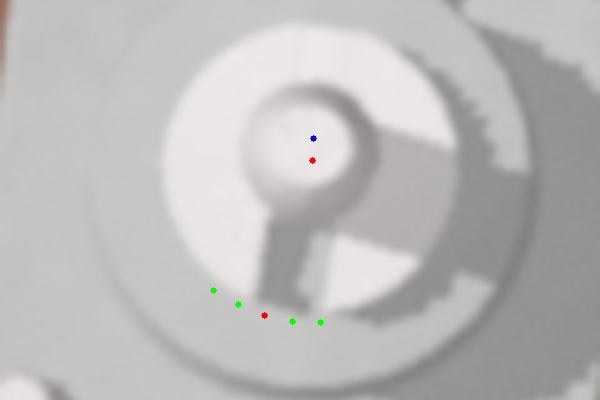

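The keyway's middle is at about crop (293,308), azimuth about 190°. The rib measures about 190° too, so they are nearly aligned. Corrected from the collar ellipse, the stand axis is at about (0.4803, 0.1298). Next I'll move over the pin.

Call:
{"method": "drive_tool", "body": {"plan": [[-10,0,0,0,0,0,30],[-30,0,0,0,0,0,30],[-55,0,0,0,0,0,30],[-78,0,0,0,0,0,30],[-92,0,-1,0,0,0,30],[-96,0,-1,0,0,0,30],[-96,0,-1,0,0,0,30],[-96,10,-1,0,0,0,30],[-96,20,-1,0,0,0,30],[-96,30,-1,0,0,0,30]]}}

```text
time: 12.25
position: [0.4776, 0.1306, 0.0962]
tool_rot: [-0.106, 0.699, -0.699, 0.105]
ft_force: [0.2, 0.8, -4.7]
grip_width: 0.0409
```

Call:
{"method": "drive_tool", "body": {"plan": [[0,0,0,0,0,0,30],[0,0,0,0,0,0,30],[0,0,0,0,0,0,30]]}}

```text
time: 12.55
position: [0.4791, 0.1307, 0.0974]
tool_rot: [0.106, -0.699, 0.699, -0.106]
ft_force: [0.0, -0.2, -4.8]
grip_width: 0.0411
```

Run:
```python
from h import *
for i in range(5):
    o=get_obs(); print(o['time'],o['position'].round(4),o['ft_force'].round(2),o['moment'].round(3)); im=camera(('wrist','side','top','wrist','side')[i])
    if i==1: cv2.imwrite('pics/s7.png',im)
    if i==0:cv2.imwrite('pics/w7.png',im)
im=cv2.imread('pics/s7.png'); print(proj('side',[.4803,.1298,.092]))
```

```text
12.55 [0.4791 0.1307 0.0974] [ 0.01 -0.25 -4.84] [-0.008 -0.036  0.026]
12.6 [0.4792 0.1308 0.0975] [ 0.32 -0.77 -5.64] [-0.012 -0.038 -0.032]
12.65 [0.4792 0.1307 0.0976] [ 0.52 -0.49 -4.45] [ 0.004  0.001 -0.014]
12.7 [0.4792 0.1308 0.0976] [-0.41 -0.42 -5.46] [-0.007  0.006 -0.016]
12.75 [0.4791 0.1308 0.0976] [ 0.31 -0.51 -5.94] [0.042 0.004 0.023]
[288.67167266 229.55186244]
```

Call:
{"method": "drive_tool", "body": {"plan": [[-1,0,1.5,0,0,0,30],[-1,3,1.5,0,0,0,30],[-1,6,1.5,0,0,0,30],[-1,9,1.5,0,0,0,30],[-1,12,1.5,0,0,0,30],[-1,12,1.5,0,0,0,30],[-1,12,1.5,0,0,0,30]]}}

```text
time: 13.5
position: [0.4805, 0.1296, 0.0852]
tool_rot: [0.106, -0.699, 0.699, -0.106]
ft_force: [0.9, -0.9, -4.5]
grip_width: 0.0409
```

Call:
{"method": "drive_tool", "body": {"plan": [[0,2,0,0,0,0,30],[0,4,0,0,0,0,30],[0,6,0,0,0,0,30],[0,6,0,0,0,0,30]]}}

```text
time: 13.9
position: [0.4816, 0.1297, 0.0793]
tool_rot: [0.105, -0.699, 0.699, -0.107]
ft_force: [3.2, 1.2, -5.1]
grip_width: 0.0414
```

```bash
cat > f.py <<'E'
from h import *
a=[]
for i in range(5):
    o=get_obs(); a.append(np.r_[o['ft_force'],o['moment']]); camera('wrist')
Q=R.from_quat(o['tool_rot']).as_matrix(); m=np.mean(a,0)
print(o['time'],o['position'].round(4),'F',m.round(2),'tool',(Q.T@m[:3]).round(2),o['grip_width'].round(4))
E
python3 f.py
```

```text
Traceback (most recent call last):
  File "f.py", line 6, in <module>
    print(o['time'],o['position'].round(4),'F',m.round(2),'tool',(Q.T@m[:3]).round(2),o['grip_width'].round(4))
                                                                                      ^^^^^^^^^^^^^^^^^^^^^
AttributeError: 'float' object has no attribute 'round'
```

```bash
sed -i "s/o\['grip_width'\].round(4)/round(o['grip_width'],4)/" f.py; python3 f.py
```

```text
14.35 [0.4809 0.1295 0.0793] F [ 4.68 -0.19 -7.25 -0.01 -1.   -0.01] tool [-4.4   7.25  1.57] 0.041
```

Call:
{"method": "drive_tool", "body": {"plan": [[-0.8,0,0.2,0,0,0,30],[-1.5,0,0.4,0,0,0,30],[-1.5,0,0.4,0,0,0,30]]}}

```text
time: 14.7
position: [0.4812, 0.1296, 0.0793]
tool_rot: [-0.106, 0.699, -0.699, 0.106]
ft_force: [2.5, 0.5, -4.4]
grip_width: 0.0413
```

```bash
python3 f.py
```

```text
14.9 [0.4813 0.1296 0.0793] F [ 3.03 -0.31 -4.03 -0.05 -0.65 -0.01] tool [-2.8   4.02  1.19] 0.0411
```

Call:
{"method": "drive_tool", "body": {"plan": [[-1,0,0.3,0,0,0,30],[-2,0,0.6,0,0,0,30],[-2,0,0.6,0,0,0,30]]}}

```text
time: 15.25
position: [0.4823, 0.1298, 0.0788]
tool_rot: [-0.107, 0.699, -0.699, 0.105]
ft_force: [1.1, -0.3, -4.6]
grip_width: 0.0409
```

```bash
python3 f.py
```

```text
15.45 [0.4827 0.1297 0.0789] F [ 0.01 -0.05 -4.78  0.01 -0.08  0.  ] tool [-0.01  4.78  0.05] 0.0408
```

Side force is now zero, so the bore is on the pin and free. I'll go on down slowly.

Call:
{"method": "drive_tool", "body": {"plan": [[0,2,0,0,0,0,30],[0,4,0,0,0,0,30],[0,6,0,0,0,0,30],[0,8,0,0,0,0,30],[0,10,0,0,0,0,30],[0,10,0,0,0,0,30]]}}

```text
time: 16.1
position: [0.4836, 0.1297, 0.0689]
tool_rot: [-0.106, 0.699, -0.699, 0.106]
ft_force: [-0.3, -0.4, -4.6]
grip_width: 0.041
```

```bash
python3 f.py
```

```text
16.3 [0.4839 0.1297 0.0693] F [ 0.07 -0.01 -4.72  0.01  0.    0.01] tool [-0.06  4.72  0.03] 0.041
```

Call:
{"method": "drive_tool", "body": {"plan": [[0,2,0,0,0,0,30],[0,4,0,0,0,0,30],[0,6,0,0,0,0,30],[0,8,0,0,0,0,30],[0,10,0,0,0,0,30],[0,10,0,0,0,0,30]]}}

```text
time: 16.95
position: [0.4836, 0.1297, 0.0589]
tool_rot: [-0.106, 0.699, -0.699, 0.106]
ft_force: [0.0, 0.0, -5.9]
grip_width: 0.0408
```

```bash
python3 f.py
```

```text
17.15 [0.4839 0.1297 0.0593] F [-0.08 -0.06 -5.24  0.   -0.   -0.02] tool [0.1  5.24 0.03] 0.0409
```

Call:
{"method": "drive_tool", "body": {"plan": [[0,1.5,0,0,0,0,30],[0,3,0,0,0,0,30],[0,4.5,0,0,0,0,30],[0,5.5,0,0,0,0,30],[0,5.5,0,0,0,0,30]]}}

```text
time: 17.7
position: [0.4837, 0.1297, 0.0536]
tool_rot: [-0.106, 0.699, -0.699, 0.106]
ft_force: [0.4, 0.2, -4.7]
grip_width: 0.0414
```

```bash
python3 f.py
```

```text
17.9 [0.4839 0.1297 0.0538] F [-0.01  0.43 -4.91 -0.02 -0.01 -0.02] tool [-0.12  4.91 -0.41] 0.0412
```

Call:
{"method": "drive_tool", "body": {"plan": [[0,1,0,0,0,0,30],[0,2,0,0,0,0,30],[0,2.5,0,0,0,0,30]]}}

```text
time: 18.25
position: [0.4838, 0.1297, 0.0512]
tool_rot: [-0.106, 0.699, -0.699, 0.106]
ft_force: [1.0, -0.3, -4.4]
grip_width: 0.0409
```

```bash
python3 f.py
```

```text
18.45 [0.4839 0.1297 0.0512] F [ 0.44  0.27 -4.94  0.02  0.02  0.  ] tool [-0.5   4.94 -0.13] 0.0411
```

The underside should now be about 4 mm below collar top with no push-back, so the tab seems to be entering the keyway. I'll continue down gently.

Call:
{"method": "drive_tool", "body": {"plan": [[0,1,0,0,0,0,30],[0,2,0,0,0,0,30],[0,3,0,0,0,0,30],[0,3,0,0,0,0,30]]}}

```text
time: 18.9
position: [0.4837, 0.1297, 0.0481]
tool_rot: [-0.106, 0.699, -0.699, 0.106]
ft_force: [-0.6, 0.3, -4.8]
grip_width: 0.0409
```

```bash
python3 f.py
```

```text
19.1 [0.4839 0.1297 0.0483] F [ 0.16  0.09 -4.69  0.   -0.02 -0.01] tool [-0.18  4.69 -0.03] 0.0407
```

Call:
{"method": "drive_tool", "body": {"plan": [[0,0.5,0,0,0,0,30],[0,1,0,0,0,0,30],[0,1.5,0,0,0,0,30],[0,1.5,0,0,0,0,30]]}}

```text
time: 19.55
position: [0.4844, 0.1298, 0.0473]
tool_rot: [0.105, -0.699, 0.699, -0.106]
ft_force: [0.0, 1.1, 0.9]
grip_width: 0.0411
```

```bash
python3 f.py
```

```text
19.75 [0.4844 0.1298 0.0473] F [-0.32  0.47  2.42  0.12  0.12 -0.01] tool [ 0.17 -2.42 -0.54] 0.0411
```

The stop is at TCP z 0.0473, which is 0.0400 above the bench grip height of 0.0073, so the former is home. Net press is 2.4 N. I'll ease off, let go and rise.

Call:
{"method": "drive_tool", "body": {"plan": [[0,-0.5,0,0,0,0,30],[0,-0.5,0,0,0,0,60],[0,-0.5,0,0,0,0,87],[0,-0.5,0,0,0,0,87],[0,-0.5,0,0,0,0,87],[0,-0.5,0,0,0,0,87],[0,-0.5,0,0,0,0,87],[0,-0.5,0,0,0,0,87],[0,-0.5,0,0,0,0,87]]}}

```text
time: 20.7
position: [0.4838, 0.1297, 0.0472]
tool_rot: [-0.106, 0.699, -0.699, 0.106]
ft_force: [0.3, -0.2, -0.6]
grip_width: 0.0861
```

Call:
{"method": "drive_tool", "body": {"plan": [[0,-5,0,0,0,0,87],[0,-20,0,0,0,0,87],[0,-45,0,0,0,0,87],[0,-75,0,0,0,0,87],[0,-105,0,0,0,0,87],[0,-130,0,0,0,0,87],[0,-140,0,0,0,0,87],[0,-140,0,0,0,0,87],[0,-140,0,0,0,0,87]]}}

```text
time: 21.6
position: [0.483, 0.1296, 0.1865]
tool_rot: [-0.107, 0.699, -0.699, 0.105]
ft_force: [0.0, -0.0, 0.3]
grip_width: 0.0872
```

```bash
python3 f.py; python3 look.py w8
python3 - <<'E'
from h import *
o=get_obs(); a=cv2.imread('pics/w8.png'); s=camera('side'); camera('top')
S=cv2.resize(s[200:290,240:340],None,fx=4,fy=4,interpolation=2)
W=np.zeros((400,800,3),np.uint8); W[:,:400]=a[:,120:520]; W[:360,400:]=S; cv2.imwrite('pics/m8.png',W)
x,y=.4815,.1298
for n,z in(('necktop',.095),('disc',.06)): print(n,proj('wrist',[x,y,z],o).round(1),proj('side',[x,y,z]).round(1))
print('side if 8 high',proj('side',[x,y,.103]).round(1))
E
```

```text
21.8 [0.4829 0.1296 0.1859] F [ 0.17  0.16  0.35  0.   -0.    0.  ] tool [-0.21 -0.35 -0.1 ] 0.0869
21.85 [0.4831 0.1296 0.1861] [0.038 0.363 1.74  0.    1.041 1.308] [ 0.03  0.59 -0.4 ] [[-0.955, -0.003, 0.296], [-0.296, -0.0, -0.955], [0.002, -1.0, -0.001]]
neck [319.7 192.5] 0.62 [0.4717 0.1286]
tab [319.8 201. ] 0.76 [0.4516 0.1225]
tab [319.3 187.7] 0.46 [0.4682 0.1283]
former [320.2 187.8] 0.92 [0.4684 0.1272]
stand [319.  175.9] 0.94 [0.4828 0.1332]
stand [323.5 185.5] 0.29 [0.4726 0.1241]
pin_tip [320.4 198.1] 0.61 [0.4799 0.13  ]
pin_tip [475.   46.5] 0.47 [0.6779 0.0287]
necktop [320.9 198.1] [288.4 228.3]
disc [321.  189.6] [288.4 240.4]
side if 8 high [288.3 225.5]
```

View pics/m8.png

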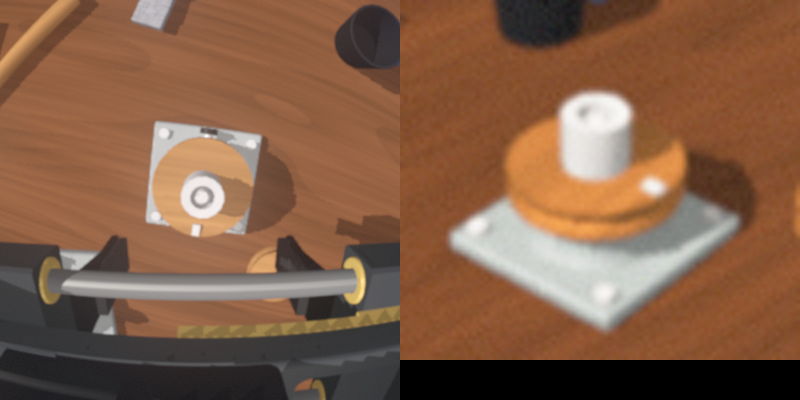

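The wrist view shows the former centred on the stand with the pin inside the neck at (200,196). In the side view the disc is level and low on the pedestal, with the pin just below the neck's rim. The gripper is clear of it.

```bash
python3 -c "
from rig import *
print(hand_in())"
```

```text
the job is handed in; nothing more can be done
None
```

The former is on the middle-sized stand, neck up, with its tab in the keyway. I let go, moved the gripper clear and handed the job in at about 22 s.

- **Seating:** It came to a stop at TCP z 0.0473 m, exactly 40.0 mm above the height at which I gripped it on the bench. That is the seat height. I felt no vertical resistance at collar height, so the tab went straight into the keyway. Both measured about 190° from above, so no turning was needed.
- **Force:** The final net press was about 2.4 N (about 7 N counting the former's own weight). The largest side force I read was 4.7 N, where the bore met the pin's taper. I shifted the former until that force was gone.
- **Last pictures:** The former looks level and centred, with the pin just below the neck's rim. The force reading after release was about zero. I did not touch any of the other things on the bench.

**What disagreed:**
- **First grasp:** The first grasp closed on air because the fingertips were about 20–30 mm above the reported TCP. The former was not moved, and I gripped it about 20 mm lower on the second try.
- **Side camera height:** The side camera showed the neck's top about 1.6 pixels higher than predicted, roughly midway between home and 8 mm too high. I relied on the height felt at the stop instead.

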